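# Snap a brush holder clip on the drying rail and set it against its stop

## Robot

A 7-joint arm with a two-finger parallel gripper is mounted at the origin on the work surface. World frame = base frame: x ahead of the robot, y to its left, z up, the work surface at z = 0. Lengths are in m, angles in rad, forces in N, time in s.
With the tool pointing down it reaches from about 0.4 to 0.85 m from the base axis. Payload 4.4 kg.
Tool frame: the origin (TCP) lies midway between the tips of the shut fingers; the grasp point (between the pads) lies 19 mm behind it; y points along the fingers, z is the direction in which the jaws open and shut, and the axes are right-handed (so a half turn about y gives the same grasp; the last joint's range is limited). The gripper opens to 94 mm and grips with 3 to 60 N. Pads are 16 mm wide; open, the fingers measure 119 mm over their backs; the gripper's body (75 mm by 177 mm) begins 78 mm behind the grasp point.
Start: joints at [1.192, 0.628, 0.038, 1.517, -0.027, 0.996, -0.02], TCP at [0.2, -0.618, 0.205] pointing down, gripper open.
Joint ranges: [-3.06, 3.06], [-0.37, 2.12], [-1.25, 1.32], [0.18, 2.47], [-1.1, 4.24], [0.23, 1.98], [-2.94, 2.94]. Speed limits (rad/s): [2.57, 2.57, 3.14, 3.14, 3.14, 3.14, 3.14].

## Interface

Orientations are given as a unit quaternion [x, y, z, w].
In Python, from bench import * gives the robot as it stands.
- The arm moves only by the tool drive_tool, never from a script. Its argument "deltas" is one flat list of numbers, 7 for each row, row after row: the turn, a rotation vector about the tool's x, y, z in degrees, then the shift along the tool's x, y, z in cm, then the finger opening in cm, from 0 to 9.4. In form: [wx, wy, wz, x, y, z, fingers, wx, wy, wz, x, y, z, fingers, ...]. A call has 1 to 20 rows; each row shifts and turns the commanded pose from where the row before left it, along the tool's axes as they then stand; what a row does not reach is not made up. A row lasts 1/12 s, in which the tool goes at most 41.7 mm and 7.16 degrees, less where a joint would pass 70% of its speed; a pose out of reach is approached as far as the arm can. A call with a gripper value outside its range is refused whole. The fingers move at their own pace and stop on an object; the grip force is fixed at half the most. Time passes only in rows, so rows that do not move let the fingers close. It gives the time, the measured TCP pose, the force and the opening at its end, in the units of the state.
- sense(): the state, without advancing time (a new reading comes with each control period).
- snapshot(name): name is "scene" or "top" or "wrist"; returns the picture (384x512x3 uint8, red, green, blue); there is no depth.
- camera_model(name): a dict with "vfov" (degrees; the focal length in pixels is half the picture's height over the tangent of half this angle, whatever the lens; pixels are square), "cx", "cy" (the principal point, pixels), "pose" (4x4, takes a point from camera to world coordinates). Camera axes: x right, y up, looking along -z (the intrinsics and any distortion apply to the point x, -y, -z); pixel columns grow to the right and rows downward; lengths in m; the calibration is good to about 2 mm. A picture is of the moment at which its call begins: read the wrist's pose just before it. camera_model takes no time and is no camera call; for the wrist camera it gives the pose at the moment of the call.
- job_done(): hands the job in, once; it reports no verdict.
Trained networks look in the newest picture that a camera, given by its name, has taken for a name from the list of things; names that differ only in an ending like _2 or _b are one class to them, and where a whole thing is asked for, a point or a joint stands for the part that bears it (a point fixed in the world has none). Each returns a list of dicts, best first, with "score" (0 to 1); they miss things now and then, are a little off and sometimes report something else, mostly with a low value. They report only what shows in the picture. A call takes as long as a camera call. They do not tell look-alikes from the thing itself.
- recognise(camera, name): "centre" ([x, y, z] in m, in world coordinates, good to about 4 mm: the middle of the surface that is visible of it).
- landmark_of(camera, name): "centre" ([x, y, z] in m, in world coordinates, good to about 4 mm: a listed point, or the origin of a listed thing).
The state is a dict: "clock": time; "qpos": joint angles; "dq": joint speeds; "joint_efforts": joint torques, N m; "tcp_pos": TCP position; "tcp_rot": TCP orientation; "ft_force": force on the tool from outside, world axes, zero at the start; "wrist_torque": the same for the moment, N m; "width": finger opening in m.
Only numpy, scipy, OpenCV 4.12 (cv2) and the standard library are available. Lean on these libraries where they do the work, as an engineer would, in place of code of your own. Each camera call takes 0.05 s, during which the arm holds its last target. There are 200 camera calls.

## Task

Pick up the brush holder clip and push it down over the drying stand's tube, between the stop collar and the rubber ring and clear of both, prongs over the drip tray, until its arms snap past the tube's widest point and it sits fully home; ease off as soon as it is home. Then slide it along the tube until it meets the buffer sleeve that sticks out of the collar, press it gently against it with about 6 N for a second (never over 15 N), and let go, leaving it there, upright. Leave the other things as they are.

Things in the scene. Friction and masses are not known exactly. Their poses are not given: they have to be found in the camera images.
- clip_bore (a point): loose brush holder clip, 92 g, 75 mm tall, standing on its feet. Two sprung steel arms, 28 mm long along y, form a C open downwards under a grip block. This point: centre of the bore they enclose, 19 mm above the feet; y along the bore, z up, x along the prongs. Home on the tube, this point is on the tube's axis and the crown, 12.5 mm above it, rests on the tube
- clip_grip (a point): centre of the clip's grey plastic grip block, 40 mm above clip_bore, same axes. The block is 18 mm wide along x, 30 mm along y, and reaches from 16.5 to 56.5 mm above clip_bore; the crown under it, 12.5 to 17.5 mm up, is 28 mm wide
- prong_tip (a point): end of the clip's prongs, half-way between the two, 61 mm from clip_bore in x and 20 mm up, same axes. The prongs are steel wires 5 mm thick at y -11 and +11 mm, level 15 mm above clip_bore, tips turned up
- spring_front (a joint): spread of the clip's arm on the prong side, rad: 0 when free, 0 to 0.03 home on the tube, 0.16 as the lips pass its widest point. The mouth between the lips is 17 mm wide, 10 mm below clip_bore, flaring to 31 mm at the feet. Pushing on takes 12 to 20 N (hidden friction) just before the snap; home, further push only loads the stand (35 N damages it)
- spring_back (a joint): the same for the arm on the other side. Once home, the arms pinch the tube: sliding along it takes about 4 to 8 N
- rail_mid (a point): drying stand, fixed: middle of its level aluminium tube, 25 mm in diameter, on its axis, 105 mm above the bench; y along the tube, z up, x to the drip tray side. Wooden posts, 118 mm high, close its ends at y -148 and +148 mm; the steel drip tray lies beneath, x -35 to +135 mm, rim 16 mm high
- collar_mid (a point): stop collar fixed on either half of the tube: steel disc 33 mm across, 12 mm wide along the tube, thumb screw below; this point is its centre on the tube's axis, axes as rail_mid. A black plastic buffer sleeve, 30 mm across, runs through it and sticks out on the clip's side by 3 to 15 mm, set anew each time, stiff, not measured: clip_bore is 23 to 35 mm from this point when the clip meets it
- oring_mid (a point): thin rubber ring fixed on the other half of the tube, 30 mm in diameter, 5 mm wide; centre on the tube's axis; not the stop
- brush_a_mid (a point): bystander: shaving brush standing on the bench, 121 mm tall, 48 mm across; its centre
- brush_b_mid (a point): bystander: shaving brush standing on the bench, 121 mm tall, 43 mm across; its centre
- blank_mid (a point): bystander: turned wooden handle blank standing on the bench, 60 mm tall, 40 mm across; its centre
- cup_mid (a point): bystander: blue plastic cup, 74 mm across, 65 mm tall; its centre
- ferrule_mid (a point): bystander: brass ferrule standing in the drip tray, 32 mm across, 22 mm tall; its centre
- wingkey_mid (a point): bystander: small steel wing key lying flat, 60 mm long, 6 mm thick; its centre
There are look-alikes about, which are no part of the job. What is shaped like the part that bears clip_bore but green is not meant.

How it is judged:
On the way, in this order (a step that is already met when the one before it is completed fails the run):
1. the clip is snapped fully home on the tube, prongs over the tray, not yet pressed against the buffer (x of clip_bore in the frame of rail_mid between -0.0025 and 0.0025 m and z of clip_bore in the frame of rail_mid between -0.0025 and 0.0025 m and angle between the y axis of clip_bore and the y axis of rail_mid, either way round below 0.08 rad and x of prong_tip in the frame of rail_mid above 0.045 m and value of joint each of spring_front, spring_back below 0.08 rad and contact force between clip and collar below 0.5 N), for 0.2 s.
2. the clip, still home on the tube, bears against the stop collar's buffer with at least 3 N (x of clip_bore in the frame of rail_mid between -0.0025 and 0.0025 m and z of clip_bore in the frame of rail_mid between -0.0025 and 0.0025 m and angle between the y axis of clip_bore and the y axis of rail_mid, either way round below 0.08 rad and x of prong_tip in the frame of rail_mid above 0.045 m and value of joint each of spring_front, spring_back below 0.08 rad and contact force between clip and collar above 3 N), for 0.3 s.
At the end, for the whole second after the job is handed in: the clip is released and still, home on the tube (bore centre within 2.5 mm of the tube's axis in x and z, arms closed), upright within 11 degrees, prongs over the drip tray, and at the stop collar's buffer (bore centre within 38 mm of the collar's centre) (x of clip_bore in the frame of rail_mid between -0.0025 and 0.0025 m and z of clip_bore in the frame of rail_mid between -0.0025 and 0.0025 m and angle between the y axis of clip_bore and the y axis of rail_mid, either way round below 0.08 rad and x of prong_tip in the frame of rail_mid above 0.045 m and value of joint each of spring_front, spring_back below 0.08 rad and angle between clip_bore's own z axis and vertical below 0.2 rad and distance between clip_bore and collar_mid below 0.038 m and linear speed of clip below 0.01 m/s); the robot touches nothing.
It fails at once if the clip is pressed or struck against the stand with more than 35 N (contact force between clip and stand above 35 N).
It fails at once if the clip presses on the buffer with more than 15 N (contact force between clip and collar above 15 N).
It fails at once if the clip pushes on the rubber ring with more than 2 N (contact force between clip and oring above 2 N).
It fails at once if one of the bystanders is moved by more than 25 mm (distance of any of brush_a_mid, brush_b_mid, blank_mid, cup_mid, ferrule_mid, wingkey_mid from where it was at the start of the episode above 0.025 m).
It also fails if it takes over 69 s, if anything falls off the work surface, if the arm or the gripper's body presses on something with over 40 N, if the wrist force passes 120 N, or if a joint passes its speed limit or range.

## Working session

There is one attempt and no reset: what is moved stays moved. The work goes in short steps, Python scripts to look and compute and a tool call to move; the robot and the scene stay as the last step left them, time stands still between calls to the robot, and variables do not carry over. Pictures are saved under pics/ and viewed, about 8 in all and at most 12, crops included, and the job is handed in when it is done.

Besides the shell and the picture viewer there is one more tool, called as a command line: name --argument value ..., lists and objects as JSON in quotes. drive_tool: Moves the arm, as the interface text tells. Its arguments: {"type":"object","properties":{"deltas":{"type":"array"}},"required":["deltas"]}

```bash
mkdir -p pics; cat > h.py <<'E'
from bench import *
import cv2,numpy as np
from scipy.spatial.transform import Rotation as R
def save(cam,fn,crop=None,k=1):
    im=snapshot(cam)[:,:,::-1]
    if crop: im=im[crop[1]:crop[3],crop[0]:crop[2]]
    if k!=1: im=cv2.resize(im,None,fx=k,fy=k,interpolation=cv2.INTER_CUBIC)
    cv2.imwrite(fn,im); 
def proj(cam,p):
    m=camera_model(cam);P=np.linalg.inv(m['pose'])@np.r_[p,1];f=192/np.tan(np.radians(m['vfov'])/2)
    return np.array([m['cx']+f*P[0]/-P[2],m['cy']-f*P[1]/-P[2]])
def ray(cam,u,v,z):
    m=camera_model(cam);f=192/np.tan(np.radians(m['vfov'])/2)
    d=m['pose'][:3,:3]@np.array([(u-m['cx'])/f,-(v-m['cy'])/f,-1]);o=m['pose'][:3,3]
    return o+d*(z-o[2])/d[2]
E
python3 - <<'E'
from h import *
print({k:np.round(v,3) if not isinstance(v,dict) else v for k,v in sense().items()})
a=snapshot('scene');b=snapshot('top')
cv2.imwrite('pics/a.png',np.vstack([a,b])[:,:,::-1][:, :] if 0 else cv2.resize(np.hstack([a,b])[:,:,::-1],(800,300)))
cv2.imwrite('pics/top.png',cv2.resize(b[:,:,::-1],(800,600)))
for c in('scene','top'):
  print(c,{k:(np.round(v,3).tolist() if k=='pose' else v) for k,v in camera_model(c).items()})
  for n in['clip_bore','clip_grip','prong_tip','rail_mid','collar_mid','oring_mid']+(['brush_a_mid','blank_mid','cup_mid','ferrule_mid','wingkey_mid']if c=='top' else []):
    for d in landmark_of(c,n)[:3]: print(n,round(d['score'],2),np.round(d['centre'],3),proj(c,d['centre']).round())
E
```

```text
{'clock': np.float64(0.0), 'qpos': array([ 1.192,  0.629,  0.038,  1.518, -0.027,  0.996, -0.02 ]), 'dq': array([ 0.   , -0.   ,  0.001, -0.   ,  0.001, -0.   , -0.002]), 'joint_efforts': array([ 0.0000e+00, -5.4973e+01,  1.1430e+00, -1.8663e+01, -5.2000e-02,
        2.4000e-02,  0.0000e+00]), 'tcp_pos': array([ 0.2  , -0.618,  0.205]), 'tcp_rot': array([-0.11 ,  0.699, -0.698,  0.11 ]), 'ft_force': array([ 0.245, -0.11 ,  0.51 ]), 'wrist_torque': array([ 0.003, -0.038, -0.012]), 'width': np.float64(0.094)}
scene {'vfov': 48.33255136478824, 'cx': 256.53650981359056, 'cy': 192.06744403112623, 'pose': [[0.054, -0.653, 0.756, 1.37], [0.999, 0.03, -0.045, -0.07], [0.007, 0.757, 0.654, 0.808], [0.0, 0.0, 0.0, 1.0]]}
clip_bore 0.69 [0.41  0.208 0.022] [332. 178.]
clip_bore 0.65 [0.534 0.246 0.019] [354. 207.]
clip_bore 0.61 [0.72  0.332 0.019] [407. 259.]
clip_grip 0.87 [0.411 0.209 0.061] [334. 168.]
clip_grip 0.71 [0.721 0.33  0.061] [411. 248.]
clip_grip 0.67 [0.535 0.246 0.056] [357. 197.]
prong_tip 0.92 [0.657 0.336 0.041] [403. 234.]
prong_tip 0.87 [0.59  0.223 0.042] [352. 216.]
pro
[... 838 characters left out ...]
42 -0.061  0.104] [279. 197.]
rail_mid 0.74 [0.57  0.412 0.032] [106. 187.]
rail_mid 0.67 [0.425 0.128 0.031] [207. 242.]
collar_mid 0.68 [ 0.553 -0.139  0.105] [309. 194.]
collar_mid 0.21 [0.531 0.246 0.018] [166. 202.]
oring_mid 0.4 [0.54  0.013 0.108] [250. 198.]
oring_mid 0.26 [ 0.54  -0.06   0.105] [279. 198.]
brush_a_mid 0.87 [0.693 0.211 0.061] [179. 142.]
blank_mid 0.71 [0.421 0.129 0.026] [207. 243.]
cup_mid 0.6 [0.568 0.412 0.032] [106. 187.]
cup_mid 0.57 [0.421 0.36  0.002] [124. 242.]
ferrule_mid 0.39 [ 0.605 -0.115  0.02 ] [297. 178.]
ferrule_mid 0.37 [0.586 0.22  0.044] [175. 182.]
ferrule_mid 0.33 [0.534 0.011 0.103] [251. 200.]
wingkey_mid 0.61 [0.424 0.361 0.004] [124. 241.]
```

View pics/top.png

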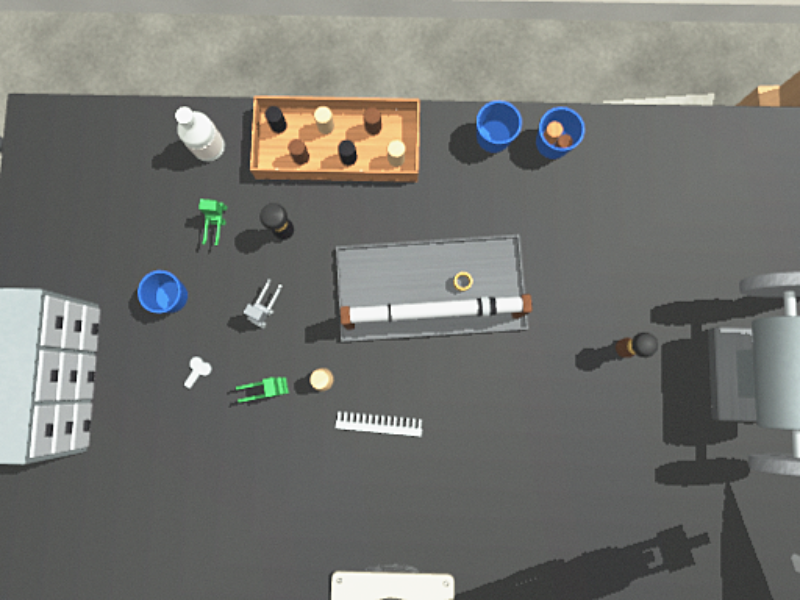

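View pics/a.png

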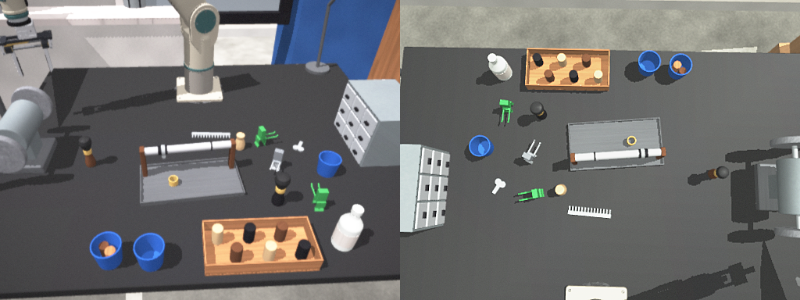

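Three clip-shaped things in the top view: a green one at (212,215), a green one at (262,388) and a grey one at (262,303) (800-px picture). The grey one is meant, since the green ones are excluded. The stand's collar is the black double band at (486,305), and the rubber ring is at (389,312). I'll confirm the grey clip in a wrist view before reaching for it.

```bash
cat >> h.py <<'E'
def plan(target,jaw):
    """target TCP pos, jaw direction yaw (rad, mod pi), tool down: print turn about tool y (deg), and shift in final tool axes"""
    s=sense();Rc=R.from_quat(s['tcp_rot']).as_matrix()
    best=None
    for k in(0,1):
        z=np.array([np.cos(jaw+k*np.pi),np.sin(jaw+k*np.pi),0]);y=np.array([0,0,-1.])
        Rt=np.column_stack([np.cross(y,z),y,z]);rv=R.from_matrix(Rc.T@Rt).as_rotvec(degrees=True)
        d=(Rt.T@(np.array(target)-s['tcp_pos']))*100; dc=(Rc.T@(np.array(target)-s['tcp_pos']))*100
        print('opt',k,'turn',rv.round(2),'shift final axes cm',d.round(2),'shift current axes',dc.round(2))
E
python3 - <<'E'
from h import *
s=sense();Rc=R.from_quat(s['tcp_rot']).as_matrix();print(Rc.round(3))
m=camera_model('wrist');P=m['pose'];print((Rc.T@(P[:3,3]-s['tcp_pos'])).round(3),(Rc.T@P[:3,:3]).round(3))
for d in landmark_of('top','brush_b_mid')[:2]: print(d)
plan([0.536,0.243,0.20],np.radians(-21.6+90))
plan([0.45,-0.2,0.205],np.radians(-21.6+90))
E
```

```text
[[-0.951  0.     0.308]
 [-0.308  0.    -0.951]
 [-0.    -1.     0.   ]]
[-0.084 -0.181  0.   ] [[ 0.001 -0.958 -0.286]
 [ 0.     0.286 -0.958]
 [ 1.     0.001  0.   ]]
{'centre': [0.488, -0.3998, 0.067], 'score': 0.66}
opt 0 turn [  -0.   -140.48    0.  ] shift final axes cm [-0.48  0.55 92.47] shift current axes [-58.47   0.55 -71.63]
opt 1 turn [-0.   39.52 -0.  ] shift final axes cm [  0.48   0.55 -92.47] shift current axes [-58.47   0.55 -71.63]
opt 0 turn [  -0.   -140.48    0.  ] shift final axes cm [ 7.83  0.05 48.11] shift current axes [-36.66   0.05 -32.13]
opt 1 turn [-0.   39.52 -0.  ] shift final axes cm [ -7.83   0.05 -48.11] shift current axes [-36.66   0.05 -32.13]
```

drive_tool --deltas '[0, 6.587, 0, 0, 0, 0, 9.4, 0, 6.587, 0, 0, 0, 0, 9.4, 0, 6.587, 0, 0, 0, 0, 9.4, 0, 6.587, 0, 0, 0, 0, 9.4, 0, 6.587, 0, 0, 0, 0, 9.4, 0, 6.587, 0, 0, 0, 0, 9.4, 0, 0, 0, -0.8, 0, -3.9, 9.4, 0, 0, 0, -0.8, 0, -3.9, 9.4, 0, 0, 0, -0.8, 0, -3.9, 9.4, 0, 0, 0, -0.8, 0, -3.9, 9.4, 0, 0, 0, -0.8, 0, -3.9, 9.4, 0, 0, 0, -0.8, 0, -3.9, 9.4, 0, 0, 0, -0.8, 0, -3.9, 9.4, 0, 0, 0, -0.8, 0, -3.9, 9.4, 0, 0, 0, 0, 0, -3.9, 9.4, 0, 0, 0, 0, 0, -3.9, 9.4, 0, 0, 0, 0, 0, -3.9, 9.4, 0, 0, 0, 0, 0, -3.9, 9.4, 0, 0, 0, 0, 0, -3.9, 9.4, 0, 0, 0, 0, 0, -3.9, 9.4]'

```text
clock: 2.67
tcp_pos: [0.4611, -0.1325, 0.2058]
tcp_rot: [0.133, 0.695, -0.695, -0.132]
ft_force: [0.2, 0.0, -0.4]
width: 0.0943
```

drive_tool --deltas '[0, 0, 0, 0, 0, -3.9, 9.4, 0, 0, 0, 0, 0, -3.9, 9.4, 0, 0, 0, 0.9, 0, -3.9, 9.4, 0, 0, 0, 1, 0, -3.9, 9.4, 0, 0, 0, 1, 0, -3.9, 9.4, 0, 0, 0, 1, 0, -3.9, 9.4, 0, 0, 0, 1, 0, -3.9, 9.4, 0, 0, 0, 1, 0, -3.9, 9.4, 0, 0, 0, 1, 0, -3.9, 9.4, 0, 0, 0, 0, 0, -2.8, 9.4, 0, 0, 0, 0, 0, 0, 9.4, 0, 0, 0, 0, 0, 0, 9.4]'

```text
clock: 3.67
tcp_pos: [0.5357, 0.2453, 0.2051]
tcp_rot: [0.131, 0.695, -0.695, -0.131]
ft_force: [-0.3, -1.7, -0.1]
width: 0.094
```

```bash
python3 - <<'E'
from h import *
s=sense();print(s['tcp_pos'].round(4),s['clock'])
save('wrist','pics/w1.png',k=1.4)
for c in['wrist','top']:
  if c=='top': snapshot('top')
  for n in['clip_bore','clip_grip','prong_tip']:
    for d in landmark_of(c,n)[:2]: print(c,n,round(d['score'],2),np.round(d['centre'],4),proj(c,d['centre']).round())
plan([0.536,0.243,0.20],np.radians(-21.6+90))
E
```

```text
[0.5357 0.2453 0.2051] 3.6667
wrist clip_bore 0.88 [0.4108 0.2137 0.0215] [311. 257.]
wrist clip_bore 0.68 [0.5368 0.247  0.0159] [248. 173.]
wrist clip_grip 0.77 [0.7197 0.3351 0.0578] [81. 36.]
wrist clip_grip 0.74 [0.409  0.2144 0.0594] [317. 275.]
wrist prong_tip 0.96 [0.4014 0.2665 0.0384] [274. 286.]
wrist prong_tip 0.81 [0.5891 0.2179 0.0372] [254. 122.]
top clip_bore 0.71 [0.4087 0.2101 0.016 ] [177. 247.]
top clip_bore 0.51 [0.7214 0.3368 0.0213] [137. 134.]
top clip_grip 0.84 [0.724  0.3359 0.0561] [134. 130.]
top clip_grip 0.47 [0.4126 0.2107 0.0583] [174. 246.]
top prong_tip 0.55 [0.3958 0.2675 0.0388] [154. 252.]
top prong_tip 0.33 [ 0.4899 -0.4017  0.0687] [408. 222.]
opt 0 turn [2.0000e-02 1.7991e+02 0.0000e+00] shift final axes cm [-0.03  0.57  0.05] shift current axes [ 0.03  0.57 -0.05]
opt 1 turn [ 0.   -0.09 -0.01] shift final axes cm [ 0.03  0.57 -0.05] shift current axes [ 0.03  0.57 -0.05]
```

View pics/w1.png

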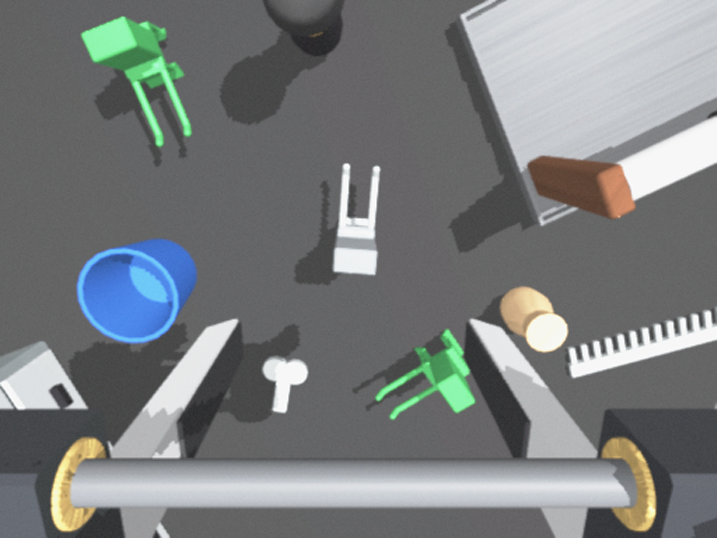

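The wrist view shows the grey clip, with its block top at about (356,262) and its prong tips at about (347,167) and (377,170). The green look-alikes are at (125,45) and (445,375), well clear. I'll measure the grey clip from these pixels.

```bash
python3 - <<'E'
from h import *
im=cv2.imread('pics/w1.png');hsv=cv2.cvtColor(im,cv2.COLOR_BGR2HSV)
m=((hsv[:,:,2]>205)&(hsv[:,:,1]<40)).astype(np.uint8);sub=m[225:285,320:395]
mm=np.zeros_like(m);mm[225:285,320:395]=sub
n,l,st,c=cv2.connectedComponentsWithStats(mm)
i=1+np.argmax(st[1:,4]);print(st[i],c[i],cv2.minAreaRect(np.argwhere(l==i)[:,::-1].astype(np.float32)))
for (u,v,z) in[(*c[i],.0755),(347,166,.041),(377,169,.041),(336,273,.0755),(377,275,.0755)]: print(ray('wrist',u/1.4,v/1.4,z).round(4))
cv2.imwrite('pics/w1c.png',cv2.resize(im[150:300,290:430],None,fx=4,fy=4,interpolation=cv2.INTER_CUBIC))
E
```

```text
[334 248  43  26 980] [354.8755102 260.4244898] ((354.9358825683594, 260.46240234375), (41.30829620361328, 23.946840286254883), 3.814074993133545)
[0.5351 0.2415 0.0755]
[0.5948 0.2238 0.041 ]
[0.5847 0.2043 0.041 ]
[0.5315 0.2572 0.0755]
[0.5195 0.231  0.0755]
```

View pics/w1c.png

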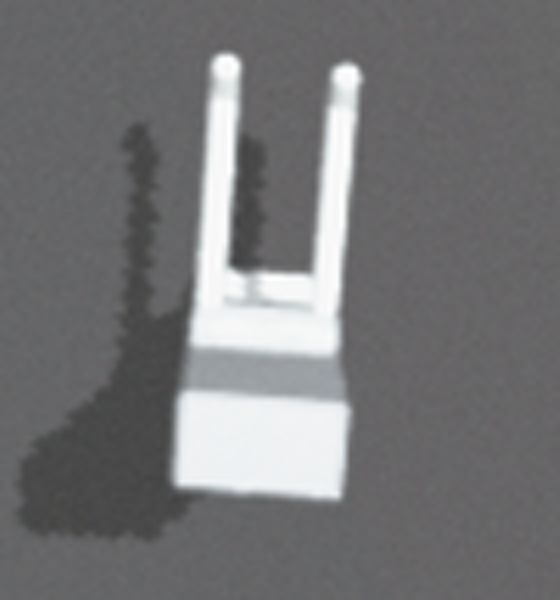

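```bash
python3 - <<'E'
from h import *
plan([0.5351,0.2415,0.041],np.radians(-26.3+90))
E
```

```text
opt 0 turn [-2.0000e-02 -1.7539e+02 -0.0000e+00] shift final axes cm [-0.05 16.47 -0.13] shift current axes [ 0.06 16.47  0.12]
opt 1 turn [ 0.    4.61 -0.01] shift final axes cm [ 0.05 16.47  0.13] shift current axes [ 0.06 16.47  0.12]
```

drive_tool --deltas '[0, 4.6, 0, 0, 0, 0, 9.4, 0, 0, 0, 0.05, 3, 0.13, 9.4, 0, 0, 0, 0, 3, 0, 9.4, 0, 0, 0, 0, 3, 0, 9.4, 0, 0, 0, 0, 3, 0, 9.4, 0, 0, 0, 0, 2, 0, 9.4, 0, 0, 0, 0, 1.5, 0, 9.4, 0, 0, 0, 0, 0.97, 0, 9.4, 0, 0, 0, 0, 0, 0, 9.4, 0, 0, 0, 0, 0, 0, 9.4]'

```text
clock: 4.9
tcp_pos: [0.5351, 0.2423, 0.041]
tcp_rot: [-0.16, -0.689, 0.689, 0.16]
ft_force: [0.3, -0.3, 0.1]
width: 0.0939
```

```bash
python3 - <<'E'
from h import *
s=sense();print(s['tcp_pos'].round(4),s['ft_force'].round(2))
plan([0.5351,0.2415,0.041],np.radians(-26.3+90))
save('wrist','pics/w2.png',k=1.4)
E
```

```text
[0.5351 0.2423 0.041 ] [ 0.33 -0.3   0.06]
opt 0 turn [-1.0000e-02 -1.7992e+02  0.0000e+00] shift final axes cm [ 0.03 -0.   -0.07] shift current axes [-0.03 -0.    0.07]
opt 1 turn [-0.    0.08 -0.01] shift final axes cm [-0.03 -0.    0.07] shift current axes [-0.03 -0.    0.07]
```

View pics/w2.png

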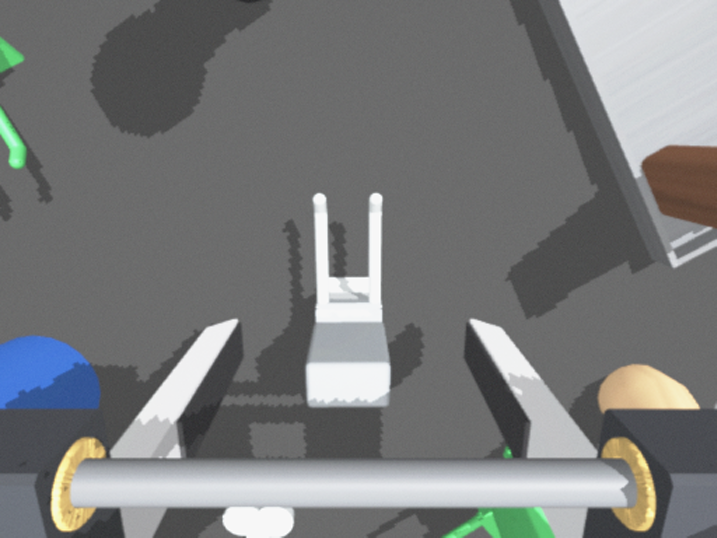

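The clip is squared up between the open fingers: block top at about (347,383), prong tips at (320,200) and (376,200). Next I'll check the fore-aft centring.

```bash
python3 - <<'E'
from h import *
s=sense();Rc=R.from_quat(s['tcp_rot']).as_matrix()
for u,v,z in[(347,364,.0755),(347,405,.0755),(347,384.5,.0755),(320,198,.041),(376,198,.041)]:
  print((Rc.T@(ray('wrist',u/1.4,v/1.4,z)-s['tcp_pos'])*1000).round(1))
E
```

```text
[ -6.4 -33.9  -2.4]
[ 10.1 -33.9  -2.5]
[  1.7 -33.9  -2.4]
[-60.1   0.7 -13.1]
[-60.1   0.7   8.8]
```

drive_tool --deltas '[0, 0, 0, 0.12, 0, -0.22, 9.4, 0, 0, 0, 0, 0, 0, 6, 0, 0, 0, 0, 0, 0, 4, 0, 0, 0, 0, 0, 0, 2, 0, 0, 0, 0, 0, 0, 2, 0, 0, 0, 0, 0, 0, 2, 0, 0, 0, 0, 0, 0, 2, 0, 0, 0, 0, 0, 0, 2, 0, 0, 0, 0, 0, 0, 2, 0, 0, 0, 0, 0, 0, 2, 0, 0, 0, 0, 0, 0, 2, 0, 0, 0, 0, 0, 0, 2]'

```text
clock: 5.95
tcp_pos: [0.5348, 0.245, 0.0408]
tcp_rot: [0.16, 0.689, -0.689, -0.16]
ft_force: [0.1, 0.3, -0.4]
width: 0.0301
```

```bash
python3 - <<'E'
from h import *
plan([0.538,-0.045,0.25],np.radians(5.5+90))
E
```

```text
opt 0 turn [  0.  148.3   0. ] shift final axes cm [ -2.46 -20.92 -28.9 ] shift current axes [-13.09 -20.93  25.88]
opt 1 turn [  0.  -31.7  -0. ] shift final axes cm [  2.46 -20.92  28.9 ] shift current axes [-13.09 -20.93  25.88]
```

drive_tool --deltas '[0, 0, 0, 0, -1, 0, 2, 0, 0, 0, 0, -2.5, 0, 2, 0, 0, 0, 0, -3.5, 0, 2, 0, 0, 0, 0, -3.5, 0, 2, 0, 0, 0, 0, -3.5, 0, 2, 0, 0, 0, 0, -3.5, 0, 2, 0, -6.34, 0, 0, -3.4, 0, 2, 0, -6.34, 0, 0, 0, 0, 2, 0, -6.34, 0, 0, 0, 0, 2, 0, -6.34, 0, 0, 0, 0, 2, 0, -6.34, 0, 0, 0, 0, 2, 0, 0, 0, 0.2, 0, 2.9, 2, 0, 0, 0, 0.3, 0, 3.5, 2, 0, 0, 0, 0.4, 0, 3.5, 2, 0, 0, 0, 0.4, 0, 3.5, 2, 0, 0, 0, 0.4, 0, 3.5, 2, 0, 0, 0, 0.4, 0, 3.5, 2, 0, 0, 0, 0.36, 0, 3.5, 2, 0, 0, 0, 0, 0, 3, 2, 0, 0, 0, 0, 0, 2, 2]'

```text
clock: 7.62
tcp_pos: [0.5373, -0.0493, 0.2506]
tcp_rot: [0.032, -0.706, 0.707, -0.033]
ft_force: [0.1, 0.2, -1.4]
width: 0.0294
```

drive_tool --deltas '[0, 0, 0, 0, 0, 0, 2, 0, 0, 0, 0, 0, 0, 2]'

```text
clock: 7.78
tcp_pos: [0.5377, -0.0464, 0.2502]
tcp_rot: [0.033, -0.706, 0.706, -0.033]
ft_force: [-0.4, 0.4, -0.7]
width: 0.03
```

```bash
python3 - <<'E'
from h import *
s=sense();print(s['tcp_pos'].round(4),s['ft_force'].round(2),s['width'])
save('wrist','pics/w3.png',k=1.4)
for c in['wrist','scene','top']:
  if c!='wrist': snapshot(c)
  for n in['clip_bore','clip_grip','prong_tip','rail_mid','collar_mid','oring_mid']:
    for d in landmark_of(c,n)[:1]: print(c,n,round(d['score'],2),np.round(d['centre'],4))
E
```

```text
[ 0.5377 -0.0464  0.2502] [-0.44  0.42 -0.65] 0.029970050854246016
wrist clip_bore 0.85 [0.4061 0.2141 0.0172]
wrist clip_grip 0.86 [ 0.5359 -0.0429  0.2677]
wrist rail_mid 0.95 [ 0.5419 -0.059   0.1049]
wrist collar_mid 0.85 [ 0.5461 -0.1418  0.1087]
wrist oring_mid 0.48 [0.5368 0.0136 0.1047]
scene clip_bore 0.89 [ 0.5342 -0.0443  0.2306]
scene clip_grip 0.85 [0.7198 0.3337 0.0587]
scene prong_tip 0.96 [0.6574 0.3319 0.0423]
scene rail_mid 0.74 [ 0.5435 -0.0595  0.1078]
scene collar_mid 0.6 [ 0.5518 -0.1444  0.1069]
scene oring_mid 0.53 [0.5377 0.0107 0.1054]
top clip_bore 0.57 [0.7194 0.338  0.0175]
top clip_grip 0.51 [0.7204 0.3338 0.0578]
```

View pics/w3.png

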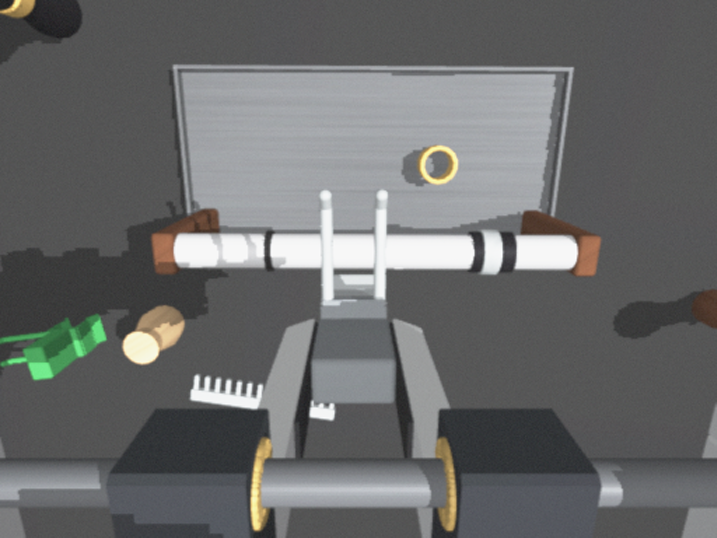

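The tube runs along row ~251. The rubber ring is at (268,251). The collar is at (492,252), with the sleeve showing at 469–484 on the clip's side. The clip is held between them, and its prong tips at (326,197) and (381,197) point over the tray. Next I'll locate the tube relative to the held clip with the same camera.

```bash
python3 - <<'E'
from h import *
im=cv2.imread('pics/w3.png');g=im.astype(float).mean(2)
s=sense();Rc=R.from_quat(s['tcp_rot']).as_matrix();T=s['tcp_pos']
loc=lambda u,v,z:(Rc.T@(ray('wrist',u/1.4,v/1.4,z)-T)*1000)
pts=[]
for u in[285,295,305,400,415,430,445,460,525,540,555]:
  col=cv2.GaussianBlur(g,(3,3),0)[:,u];d=np.diff(col)
  a=225+np.argmax(d[225:245]);b=255+np.argmin(d[255:285]);
  w=ray('wrist',u/1.4,(a+b)/2/1.4,.105);pts.append(w[:2]);print(u,a,b,round(np.ptp([loc(u,a,.105)[0],loc(u,b,.105)[0]]),1),w.round(4),loc(u,(a+b)/2,.105).round(1))
p=np.array(pts);k=np.polyfit(p[:,1],p[:,0],1);print('yaw',np.degrees(np.arctan(-k[0])),'x at y=-.06',np.polyval(k,-.06))
for n,u in[('ring',268.5),('sleeveL',469.5),('collar',493),('post in L',176),('postinR',577)]: w=ray('wrist',u/1.4,251.5/1.4,.105 if n!='x' else 0);print(n,w.round(4),loc(u,251.5,.105).round(1))
zt=T[2]-.0218+.020
print('prongs',loc(326,194,zt+.002).round(1),loc(381.5,194,zt+.002).round(1))
zb=T[2]-.0218+.0565
for v in(364,402):print('block',loc(353,v,zb).round(1))
print('jaw yaw',np.degrees(np.arctan2(Rc[1,2],Rc[0,2])))
E
```

```text
285 233 267 25.4 [0.5365 0.004  0.105 ] [ -3.2 144.8 -49.1]
295 233 267 25.4 [ 0.5372 -0.0032  0.105 ] [ -3.2 144.8 -41.8]
305 233 267 25.4 [ 0.5379 -0.0104  0.105 ] [ -3.2 144.8 -34.6]
400 234 268 25.4 [ 0.5437 -0.079   0.105 ] [ -2.4 144.8  34.3]
415 234 268 25.4 [ 0.5447 -0.0898  0.105 ] [ -2.4 144.8  45.1]
430 234 268 25.4 [ 0.5457 -0.1007  0.105 ] [ -2.3 144.8  56. ]
445 234 268 25.4 [ 0.5468 -0.1115  0.105 ] [ -2.3 144.8  66.9]
460 234 268 25.4 [ 0.5478 -0.1223  0.105 ] [ -2.3 144.8  77.8]
525 234 268 25.4 [ 0.5523 -0.1692  0.105 ] [ -2.3 144.8 124.9]
540 234 268 25.4 [ 0.5533 -0.1801  0.105 ] [ -2.3 144.8 135.8]
555 234 268 25.4 [ 0.5543 -0.1909  0.105 ] [ -2.3 144.8 146.7]
yaw 5.193780873305891 x at y=-.06 0.542227755784447
ring [0.5343 0.0159 0.105 ] [ -2.1 144.8 -61.1]
sleeveL [ 0.5481 -0.1292  0.105 ] [ -1.9 144.8  84.7]
collar [ 0.5497 -0.1462  0.105 ] [ -1.9 144.8 101.7]
post in L [0.5279 0.0827 0.105 ] [  -2.1  144.8 -128.2]
postinR [ 0.5555 -0.2069  0.105 ] [ -1.9 144.8 162.7]
prongs [-61.7  -0.2 -10.2] [-61.7  -0.2  11.3]
block [ -6.8 -34.7   0.2]
block [  8.4 -34.7   0.2]
jaw yaw -84.50875855707557
```

drive_tool --deltas '[0, 0.3, 0, -0.1, 0, 0.5, 2, 0, 0, 0, -0.17, 0, 1.5, 2, 0, 0, 0, 0, 2, 0, 2, 0, 0, 0, 0, 3, 0, 2, 0, 0, 0, 0, 2.5, 0, 2, 0, 0, 0, 0, 1, 0, 2, 0, 0, 0, 0, 0.5, 0, 2, 0, 0, 0, 0, 0, 0, 2, 0, 0, 0, 0, 0, 0, 2, 0, 0, 0, 0, 0, 0, 2]'

```text
clock: 9.67
tcp_pos: [0.5438, -0.0649, 0.1612]
tcp_rot: [0.031, -0.706, 0.707, -0.033]
ft_force: [-0.1, 0.3, -0.6]
width: 0.0295
```

```bash
python3 - <<'E'
from h import *
s=sense();print(s['tcp_pos'].round(4),s['ft_force'].round(2),s['wrist_torque'].round(3),s['width'])
Rc=R.from_quat(s['tcp_rot']).as_matrix();print(Rc.round(4))
a=snapshot('scene');
for n in['clip_bore','prong_tip','rail_mid']:
    for d in landmark_of('scene',n)[:1]: print(n,round(d['score'],2),np.round(d['centre'],4))
b=snapshot('wrist')
u,v=map(int,proj('scene',s['tcp_pos']))
c1=cv2.resize(a[max(v-45,0):v+60,u-65:u+65],(400,323),interpolation=cv2.INTER_CUBIC);c2=cv2.resize(b,(400,300));
cv2.imwrite('pics/w4.png',np.vstack([c1,c2])[:600,:,::-1] if 0 else np.hstack([c1[:300],c2])[:,:,::-1]);cv2.imwrite('pics/w4full.png',b[:,:,::-1])
E
```

```text
[ 0.5438 -0.0649  0.1612] [-0.1   0.32 -0.6 ] [ 0.04   0.018 -0.057] 0.02953126601620426
[[-9.959e-01  2.800e-03  9.060e-02]
 [-9.060e-02 -2.000e-04 -9.959e-01]
 [-2.700e-03 -1.000e+00  5.000e-04]]
clip_bore 0.97 [0.7188 0.3302 0.0217]
prong_tip 0.96 [0.6591 0.3353 0.0423]
rail_mid 0.74 [ 0.5415 -0.0588  0.1091]
```

View pics/w4.png

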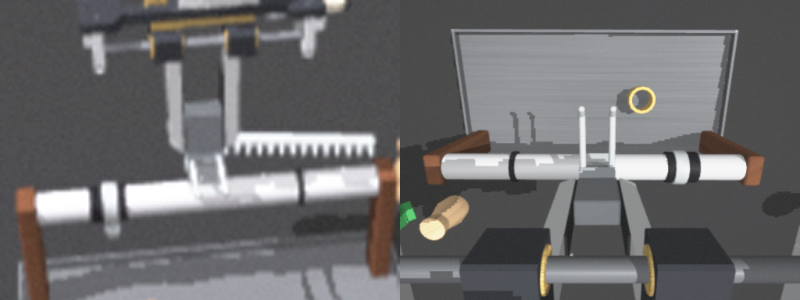

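The left half (scene camera) shows the clip hovering over the tube midway between collar and ring. The right half shows it from the wrist, with the tube at row ~167 of the half-picture. One closer measurement of the tube against the clip follows.

```bash
python3 - <<'E'
from h import *
im=cv2.imread('pics/w4full.png');g=cv2.GaussianBlur(im.astype(float).mean(2),(3,3),0)
s=sense();Rc=R.from_quat(s['tcp_rot']).as_matrix();T=s['tcp_pos']
loc=lambda u,v,z:(Rc.T@(ray('wrist',u,v,z)-T)*1000)
for u in[70,90,120,160,180,300,320,395,420]:
  d=np.diff(g[:,u]);a=180+np.argmax(d[180:212]);b=215+np.argmin(d[215:245])
  print(u,a,b,round(np.ptp([loc(u,a,.105)[0],loc(u,b,.105)[0]]),1),loc(u,(a+b)/2+.5,.105).round(1))
z=T[2]-.0018+.002
for u,v in[(233,138),(272.5,138)]:print('prong',loc(u,v,z).round(1))
for u in (338+6.5-0,352.,356):print(u,loc(u,212,.105).round(1))
E
```

```text
70 196 228 25.8 [   0.8   55.4 -138. ]
90 196 228 25.8 [   0.9   55.4 -122.9]
120 196 229 26.6 [   1.3   55.4 -100.1]
160 196 229 26.6 [  1.3  55.5 -69.8]
180 196 229 26.6 [  1.3  55.5 -54.6]
300 197 229 25.8 [ 1.8 55.5 36.6]
320 197 229 25.8 [ 1.9 55.5 51.8]
395 197 229 25.8 [  1.9  55.5 108.8]
420 197 229 25.8 [  1.9  55.5 127.8]
prong [-62.1  -0.1 -10.1]
prong [-62.1  -0.1  11.3]
344.5 [ 0.7 55.5 70.3]
352.0 [ 0.7 55.5 76. ]
356 [ 0.7 55.5 79. ]
```

drive_tool --deltas '[0, 0, 0, 0.12, 0, 0, 2, 0, 0, 0, 0, 0.6, 0, 2, 0, 0, 0, 0, 0.5, 0, 2, 0, 0, 0, 0, 0, 0, 2, 0, 0, 0, 0, 0, 0, 2]'

```text
clock: 10.33
tcp_pos: [0.541, -0.0648, 0.1483]
tcp_rot: [-0.032, 0.706, -0.706, 0.032]
ft_force: [-0.3, -0.6, -1.9]
width: 0.0295
```

drive_tool --deltas '[0, 0, 0, 0, 0.15, 0, 2, 0, 0, 0, 0, 0.15, 0, 2, 0, 0, 0, 0, 0.1, 0, 2, 0, 0, 0, 0, 0, 0, 2]'

```text
clock: 10.67
tcp_pos: [0.5422, -0.0648, 0.1461]
tcp_rot: [-0.031, 0.706, -0.706, 0.033]
ft_force: [-0.1, -0.1, 8.5]
width: 0.0299
```

drive_tool --deltas '[0, 0, 0, 0, 0.1, 0, 2, 0, 0, 0, 0, 0.1, 0, 2, 0, 0, 0, 0, 0, 0, 2]'

```text
clock: 10.92
tcp_pos: [0.5427, -0.0649, 0.1456]
tcp_rot: [0.031, -0.706, 0.706, -0.033]
ft_force: [-3.3, -0.2, 19.4]
width: 0.03
```

drive_tool --deltas '[0, 0, 0, 0, 0.1, 0, 2, 0, 0, 0, 0, 0.1, 0, 2, 0, 0, 0, 0, 0, 0, 2]'

```text
clock: 11.17
tcp_pos: [0.5441, -0.0648, 0.1449]
tcp_rot: [0.03, -0.706, 0.706, -0.034]
ft_force: [-3.5, 1.6, 27.3]
width: 0.0299
```

drive_tool --deltas '[0, 0, 0, 0, -0.2, 0, 2, 0, 0, 0, 0.15, -0.2, 0, 2, 0, 0, 0, 0, 0, 0, 2, 0, 0, 0, 0, 0, 0, 2]'

```text
clock: 11.5
tcp_pos: [0.5423, -0.0649, 0.1459]
tcp_rot: [0.03, -0.706, 0.707, -0.034]
ft_force: [3.4, -0.3, 7.2]
width: 0.0301
```

```bash
python3 - <<'E'
from h import *
s=sense();print(s['tcp_pos'].round(4),s['ft_force'].round(2),s['wrist_torque'].round(3),s['width'])
Rc=R.from_quat(s['tcp_rot']).as_matrix();T=s['tcp_pos'];print(Rc.round(4))
a=snapshot('scene');b=snapshot('wrist')
u,v=map(int,proj('scene',s['tcp_pos']))
c1=cv2.resize(a[max(v-45,0):v+45,u-60:u+60],(400,300),interpolation=cv2.INTER_CUBIC);c2=cv2.resize(b[100:330,130:380],(400,368),interpolation=cv2.INTER_CUBIC)
cv2.imwrite('pics/w5.png',np.hstack([np.vstack([c1,np.zeros((68,400,3),np.uint8)]),c2])[:,:,::-1]);cv2.imwrite('pics/w5full.png',b[:,:,::-1])
g=cv2.GaussianBlur(b.astype(float).mean(2),(3,3),0)
loc=lambda u,v,z:(Rc.T@(ray('wrist',u,v,z)-T)*1000)
for u in[90,160,180,300,320,395]:
  d=np.diff(g[:,u]);a=180+np.argmax(d[180:215]);bb=217+np.argmin(d[217:250])
  print(u,a,bb,round(np.ptp([loc(u,a,.105)[0],loc(u,bb,.105)[0]]),1),loc(u,(a+bb)/2+.5,.105).round(1))
E
```

```text
[ 0.5423 -0.0649  0.1459] [ 3.41 -0.31  7.17] [ 0.22  -0.937 -0.002] 0.030059971876165097
[[-9.959e-01  5.300e-03  9.080e-02]
 [-9.080e-02 -2.000e-04 -9.959e-01]
 [-5.200e-03 -1.000e+00  6.000e-04]]
90 201 236 26.7 [   0.4   40.8 -115.9]
160 201 236 26.7 [  0.5  40.9 -65.8]
180 202 236 26.0 [  0.9  40.9 -51.5]
300 202 234 24.4 [ 0.2 40.9 34.5]
320 202 236 26.0 [ 1.  40.9 48.9]
395 202 237 26.8 [  1.5  41.  102.7]
```

View pics/w5.png

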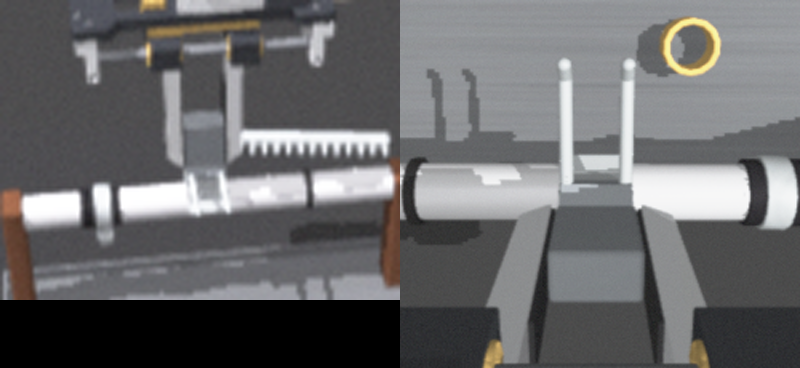

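Both views show the clip straddling the tube upright, its arms not yet past the widest point. The side force flipped from −3.5 N to +3.4 N after my 1.5 mm shift, so the centre lies about half-way. I'll re-centre and push again.

drive_tool --deltas '[0, 0, 0, -0.07, 0, 0, 2, 0, 0, 0, 0, 0.1, 0, 2, 0, 0, 0, 0, 0.1, 0, 2, 0, 0, 0, 0, 0, 0, 2]'

```text
clock: 11.93
tcp_pos: [0.5432, -0.0649, 0.1453]
tcp_rot: [0.03, -0.706, 0.706, -0.034]
ft_force: [0.8, 1.5, 18.7]
width: 0.0298
```

drive_tool --deltas '[0, 0, 0, 0, 0.1, 0, 2, 0, 0, 0, 0, 0, 0, 2]'

```text
clock: 12.1
tcp_pos: [0.5436, -0.0649, 0.145]
tcp_rot: [0.03, -0.706, 0.706, -0.034]
ft_force: [-0.8, 2.8, 23.6]
width: 0.0297
```

```bash
python3 - <<'E'
from h import *
s=sense();print(s['tcp_pos'].round(4),s['ft_force'].round(2),s['wrist_torque'].round(3))
print(R.from_quat(s['tcp_rot']).as_matrix().round(4))
E
```

```text
[ 0.5436 -0.0649  0.145 ] [-0.78  2.8  23.62] [0.273 0.193 0.034]
[[-9.959e-01  6.700e-03  9.060e-02]
 [-9.060e-02  0.000e+00 -9.959e-01]
 [-6.700e-03 -1.000e+00  6.000e-04]]
```

drive_tool --deltas '[0, 0, 0, 0, 0, 0, 2, 0, 0, 0, 0, 0, 0, 2, 0, 0, 0, 0, 0, 0, 2, 0, 0, 0, 0, 0, 0, 2, 0, 0, 0, 0, 0, 0, 2, 0, 0, 0, 0, 0, 0, 2]'

```text
clock: 12.6
tcp_pos: [0.5436, -0.0649, 0.145]
tcp_rot: [0.03, -0.706, 0.706, -0.034]
ft_force: [0.3, 1.1, 22.9]
width: 0.03
```

```bash
python3 - <<'E'
from h import *
s=sense();print(s['tcp_pos'].round(4),s['ft_force'].round(2),s['wrist_torque'].round(3))
b=snapshot('wrist');cv2.imwrite('pics/w6full.png',b[:,:,::-1])
c=snapshot('scene')
old=cv2.imread('pics/w5full.png')
# shift of clip block/prongs in the wrist image between w5 and now; before w4
def shift(a,b,box):
  x0,y0,x1,y1=box;A=np.float32(cv2.cvtColor(a,7)[y0:y1,x0:x1]);B=np.float32(cv2.cvtColor(b,7)[y0:y1,x0:x1]);return np.round(cv2.phaseCorrelate(A,B,cv2.createHanningWindow((x1-x0,y1-y0),5)),2)
n=b[:,:,::-1].copy();w4=cv2.imread('pics/w4full.png')
for nm,o in(('w4',w4),('w5',old)):
  print(nm,'prong tips',shift(o,n,(220,125,290,160)),'block',shift(o,n,(215,225,290,300)),'fingers',shift(o,n,(280,240,350,330)))
E
```

```text
[ 0.5436 -0.0649  0.145 ] [ 0.26  1.15 22.86] [ 0.339  0.159 -0.005]Traceback (most recent call last):
  File "<stdin>", line 11, in <module>
  File "<stdin>", line 8, in shift
    return _wrapfunc(a, 'round', decimals=decimals, out=out)
    return _wrapit(obj, method, *args, **kwds)
    conv = _array_converter(obj)
ValueError: setting an array element with a sequence. The requested array has an inhomogeneous shape after 1 dimensions. The detected shape was (2,) + inhomogeneous part.
```

```bash
python3 - <<'E'
from h import *
I={k:cv2.imread(f'pics/{k}full.png') for k in('w4','w5','w6')}
def shift(a,b,box):
  x0,y0,x1,y1=box;A=np.float32(cv2.cvtColor(a,7)[y0:y1,x0:x1]);B=np.float32(cv2.cvtColor(b,7)[y0:y1,x0:x1]);(d,r)=cv2.phaseCorrelate(A,B,cv2.createHanningWindow((x1-x0,y1-y0),5));return np.round(d,2),round(r,2)
def tm(a,b,box):
  x0,y0,x1,y1=box;r=cv2.matchTemplate(b[y0-6:y1+6,x0-6:x1+6],a[y0:y1,x0:x1],5);_,v,_,p=cv2.minMaxLoc(r);return p[0]-6,p[1]-6,round(v,3)
for o in('w4','w5'):
  for nm,bx in(('tipL',(226,132,240,152)),('tipR',(266,132,280,152)),('blockedge',(220,250,285,295)),('finger',(290,235,340,300))): print(o,nm,tm(I[o],I['w6'],bx),shift(I[o],I['w6'],bx))
print(sense()['tcp_pos'])
cv2.imwrite('pics/w6c.png',np.hstack([cv2.resize(I[k][125:305,195:320],(385,555),interpolation=cv2.INTER_CUBIC) for k in('w4','w6')]))
E
```

```text
w4 tipL (0, 1, 0.974) (array([ 0.67, -0.03]), 1.04)
w4 tipR (0, 1, 0.981) (array([0.92, 0.3 ]), 1.1)
w4 blockedge (0, 1, 0.991) (array([-0.47,  0.69]), 0.74)
w4 finger (1, 5, 0.936) (array([ 0.03, -0.09]), 0.82)
w5 tipL (0, 0, 0.997) (array([ 0.39, -0.  ]), 0.99)
w5 tipR (0, 0, 0.994) (array([ 0.7 , -0.21]), 0.93)
w5 blockedge (0, 0, 0.996) (array([0.2 , 0.11]), 0.84)
w5 finger (0, 2, 0.981) (array([0.07, 0.27]), 0.99)
[ 0.54356511 -0.0649087   0.14497044]
```

View pics/w6c.png

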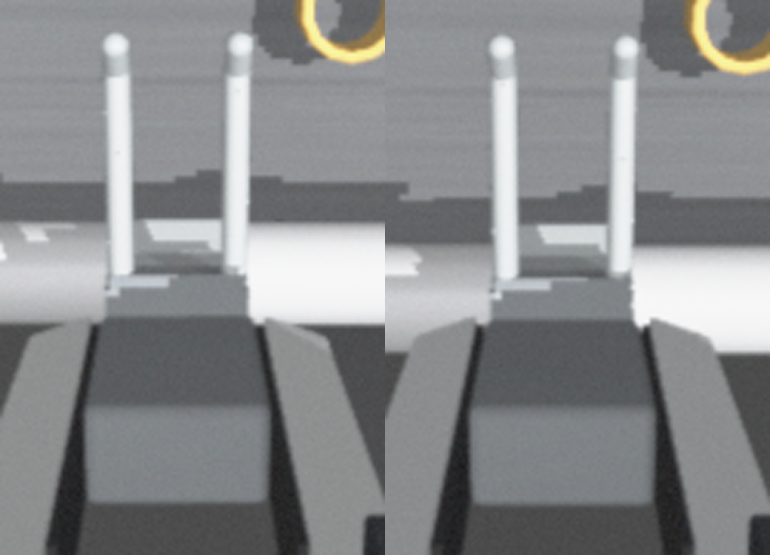

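The clip shifted only about 1 px in the grip, so it is held, the arms contact the tube evenly, and friction is what resists. I'll slide it a few millimetres along the tube while pressing, which takes the friction out of the downward direction.

drive_tool --deltas '[0, 0, 0, 0, 0, 0.3, 2, 0, 0, 0, 0, 0, 0.3, 2, 0, 0, 0, 0, 0, 0.3, 2]'

```text
clock: 12.95
tcp_pos: [0.5427, -0.0697, 0.1429]
tcp_rot: [-0.032, 0.708, -0.705, 0.034]
ft_force: [0.7, 7.5, 5.9]
width: 0.0293
```

drive_tool --deltas '[0, 0, 0, 0, 0, -0.3, 2, 0, 0, 0, 0, 0, -0.3, 2, 0, 0, 0, 0, 0, -0.3, 2]'

```text
clock: 13.2
tcp_pos: [0.5424, -0.0683, 0.1426]
tcp_rot: [0.03, -0.705, 0.708, -0.033]
ft_force: [3.7, -6.4, 4.4]
width: 0.03
```

That worked: it moved 2.4 mm down and the force fell to 5 N. Carrying on in the same way.

drive_tool --deltas '[0, 0, 0, 0, 0.08, 0.3, 2, 0, 0, 0, 0, 0.08, 0.3, 2, 0, 0, 0, 0, 0.08, 0.3, 2, 0, 0, 0, 0, 0, 0.3, 2]'

```text
clock: 13.53
tcp_pos: [0.5426, -0.073, 0.1397]
tcp_rot: [-0.032, 0.708, -0.705, 0.033]
ft_force: [2.6, 8.1, 2.6]
width: 0.0299
```

drive_tool --deltas '[0, 0, 0, 0, 0.05, -0.3, 2, 0, 0, 0, 0, 0.05, -0.3, 2, 0, 0, 0, 0, 0.05, -0.3, 2, 0, 0, 0, 0, 0, -0.3, 2]'

```text
clock: 13.87
tcp_pos: [0.5422, -0.0688, 0.1382]
tcp_rot: [0.03, -0.705, 0.708, -0.033]
ft_force: [3.8, -6.8, 1.3]
width: 0.0298
```

drive_tool --deltas '[0, 0, 0, -0.04, 0.08, 0.3, 2, 0, 0, 0, 0, 0.08, 0.3, 2, 0, 0, 0, 0, 0.08, 0.3, 2, 0, 0, 0, 0, 0.06, 0, 2]'

```text
clock: 14.2
tcp_pos: [0.5424, -0.072, 0.1347]
tcp_rot: [-0.032, 0.707, -0.706, 0.033]
ft_force: [2.6, 3.2, 2.9]
width: 0.0297
```

drive_tool --deltas '[0, 0, 0, 0, 0.1, 0, 2, 0, 0, 0, 0, 0.1, 0, 2, 0, 0, 0, 0, 0.05, 0, 2]'

```text
clock: 14.45
tcp_pos: [0.5421, -0.0734, 0.1321]
tcp_rot: [-0.032, 0.706, -0.706, 0.032]
ft_force: [3.2, 2.6, 0.8]
width: 0.0296
```

drive_tool --deltas '[0, 0, 0, -0.08, 0.1, 0, 2, 0, 0, 0, 0, 0.1, 0, 2, 0, 0, 0, 0, 0.1, 0, 2, 0, 0, 0, 0, 0.1, 0, 2, 0, 0, 0, 0, 0, 0, 2]'

```text
clock: 14.87
tcp_pos: [0.5427, -0.0744, 0.1281]
tcp_rot: [0.032, -0.706, 0.707, -0.032]
ft_force: [4.6, -0.5, -2.8]
width: 0.0297
```

drive_tool --deltas '[0, 0, 0, 0, 0.08, 0, 2, 0, 0, 0, 0, 0, 0, 2]'

```text
clock: 15.03
tcp_pos: [0.5429, -0.0743, 0.1275]
tcp_rot: [0.032, -0.706, 0.707, -0.032]
ft_force: [4.3, 0.1, -1.7]
width: 0.0296
```

drive_tool --deltas '[0, 0, 0, -0.05, 0.08, 0, 2, 0, 0, 0, 0, 0, 0, 2]'

```text
clock: 15.2
tcp_pos: [0.5432, -0.0742, 0.1267]
tcp_rot: [0.032, -0.706, 0.707, -0.032]
ft_force: [4.4, -0.6, -0.9]
width: 0.0297
```

drive_tool --deltas '[0, 0, 0, -0.05, 0.08, 0, 2, 0, 0, 0, 0, 0, 0, 2]'

```text
clock: 15.37
tcp_pos: [0.5435, -0.074, 0.1263]
tcp_rot: [0.032, -0.706, 0.707, -0.032]
ft_force: [3.0, -0.7, 2.1]
width: 0.0299
```

drive_tool --deltas '[0, 0, 0, -0.05, 0.08, 0, 2, 0, 0, 0, 0, 0, 0, 2]'

```text
clock: 15.53
tcp_pos: [0.5436, -0.0741, 0.1262]
tcp_rot: [0.032, -0.706, 0.706, -0.032]
ft_force: [0.7, -0.3, 9.0]
width: 0.0297
```

drive_tool --deltas '[0, 0, 0, -0.04, 0.05, 0, 2, 0, 0, 0, 0, 0, 0, 2]'

```text
clock: 15.7
tcp_pos: [0.5436, -0.074, 0.1262]
tcp_rot: [0.032, -0.706, 0.706, -0.032]
ft_force: [-1.3, -1.2, 15.3]
width: 0.0298
```

The clip is home: the tool stops hard at z 0.1262, as expected, and the force climbs only with further command. Easing off and dwelling.

drive_tool --deltas '[0, 0, 0, 0.02, -0.15, 0, 2, 0, 0, 0, 0, 0, 0, 2, 0, 0, 0, 0, 0, 0, 2, 0, 0, 0, 0, 0, 0, 2, 0, 0, 0, 0, 0, 0, 2]'

```text
clock: 16.12
tcp_pos: [0.5437, -0.0738, 0.1263]
tcp_rot: [0.032, -0.706, 0.706, -0.032]
ft_force: [-0.2, -1.0, 5.1]
width: 0.03
```

```bash
python3 - <<'E'
from h import *
s=sense();print(s['tcp_pos'].round(4),s['ft_force'].round(2),s['wrist_torque'].round(3),s['width'])
Rc=R.from_quat(s['tcp_rot']).as_matrix();T=s['tcp_pos'];print(Rc.round(4))
a=snapshot('scene');
for n in['clip_bore','prong_tip','rail_mid','collar_mid']:
    for d in landmark_of('scene',n)[:1]: print(n,round(d['score'],2),np.round(d['centre'],4))
b=snapshot('wrist')
u,v=map(int,proj('scene',T))
c1=cv2.resize(a[max(v-45,0):v+45,u-60:u+60],(400,300),interpolation=cv2.INTER_CUBIC);c2=cv2.resize(b[100:330,130:380],(400,368),interpolation=cv2.INTER_CUBIC)
cv2.imwrite('pics/w7.png',np.hstack([np.vstack([c1,np.zeros((68,400,3),np.uint8)]),c2])[:,:,::-1])
E
```

```text
[ 0.5437 -0.0738  0.1263] [-0.18 -0.98  5.09] [-0.238 -0.141 -0.035] 0.030041655861982527
[[-9.959e-01 -1.100e-03  9.050e-02]
 [-9.050e-02 -1.000e-04 -9.959e-01]
 [ 1.100e-03 -1.000e+00  0.000e+00]]
clip_bore 0.79 [0.4094 0.21   0.0234]
prong_tip 0.93 [0.658  0.3346 0.0407]
rail_mid 0.65 [ 0.5416 -0.0581  0.1095]
collar_mid 0.55 [ 0.5539 -0.1421  0.1046]
```

View pics/w7.png

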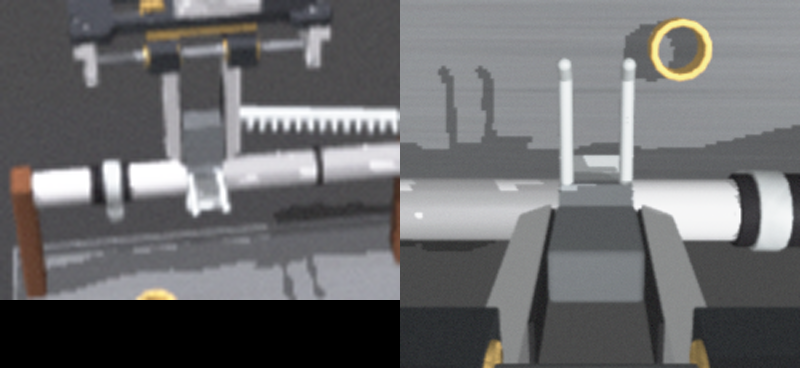

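The scene crop shows the arms wrapped around the tube with the feet below it. The wrist crop shows it square, with about 36–40 mm to the sleeve edge at (733,210). Now sliding toward the collar.

drive_tool --deltas '[0, 0, 0, 0, -0.04, 0.15, 2, 0, 0, 0, 0, 0, 0.15, 2, 0, 0, 0, 0, 0, 0.15, 2, 0, 0, 0, 0, 0, 0.15, 2, 0, 0, 0, 0, 0, 0.15, 2, 0, 0, 0, 0, 0, 0.15, 2, 0, 0, 0, 0, 0, 0.15, 2, 0, 0, 0, 0, 0, 0.15, 2, 0, 0, 0, 0, 0, 0.15, 2, 0, 0, 0, 0, 0, 0.15, 2]'

```text
clock: 17.25
tcp_pos: [0.5447, -0.0833, 0.1263]
tcp_rot: [-0.034, 0.709, -0.704, 0.032]
ft_force: [1.1, 9.0, 5.5]
width: 0.0298
```

drive_tool --deltas '[0, 0, 0, 0, 0, 0.15, 2, 0, 0, 0, 0, 0, 0.15, 2, 0, 0, 0, 0, 0, 0.15, 2, 0, 0, 0, 0, 0, 0.15, 2, 0, 0, 0, 0, 0, 0.15, 2, 0, 0, 0, 0, 0, 0.15, 2, 0, 0, 0, 0, 0, 0.15, 2, 0, 0, 0, 0, 0, 0.15, 2]'

```text
clock: 17.92
tcp_pos: [0.5457, -0.0952, 0.1263]
tcp_rot: [-0.034, 0.709, -0.704, 0.032]
ft_force: [0.3, 9.7, 6.5]
width: 0.0299
```

drive_tool --deltas '[0, 0, 0, 0, -0.04, 0.1, 2, 0, 0, 0, 0, 0, 0.1, 2, 0, 0, 0, 0, 0, 0.1, 2, 0, 0, 0, 0, 0, 0.1, 2, 0, 0, 0, 0, 0, 0.1, 2, 0, 0, 0, 0, 0, 0.1, 2, 0, 0, 0, 0, 0, 0.1, 2, 0, 0, 0, 0, 0, 0.1, 2, 0, 0, 0, 0, 0, 0.1, 2, 0, 0, 0, 0, 0, 0.1, 2]'

```text
clock: 18.75
tcp_pos: [0.5466, -0.1064, 0.1263]
tcp_rot: [-0.034, 0.708, -0.705, 0.032]
ft_force: [1.3, 7.2, 2.6]
width: 0.0299
```

drive_tool --deltas '[0, 0, 0, 0, 0, 0.08, 2, 0, 0, 0, 0, 0, 0.08, 2, 0, 0, 0, 0, 0, 0.08, 2]'

```text
clock: 19.0
tcp_pos: [0.5468, -0.1087, 0.1263]
tcp_rot: [-0.034, 0.708, -0.705, 0.032]
ft_force: [0.4, 6.4, 2.1]
width: 0.0295
```

drive_tool --deltas '[0, 0, 0, 0, 0, 0.08, 2, 0, 0, 0, 0, 0, 0.08, 2]'

```text
clock: 19.17
tcp_pos: [0.547, -0.1103, 0.1263]
tcp_rot: [-0.034, 0.708, -0.704, 0.032]
ft_force: [0.4, 7.3, 3.3]
width: 0.0299
```

Sliding friction is about 6.5–7 N. I'm watching for contact.

drive_tool --deltas '[0, 0, 0, 0, 0, 0.08, 2, 0, 0, 0, 0, 0, 0.08, 2]'

```text
clock: 19.33
tcp_pos: [0.5471, -0.1118, 0.1263]
tcp_rot: [-0.034, 0.708, -0.704, 0.032]
ft_force: [0.5, 7.0, 2.2]
width: 0.0294
```

drive_tool --deltas '[0, 0, 0, 0, 0, 0.08, 2, 0, 0, 0, 0, 0, 0.08, 2]'

```text
clock: 19.5
tcp_pos: [0.5472, -0.1134, 0.1263]
tcp_rot: [-0.034, 0.708, -0.704, 0.032]
ft_force: [-0.6, 6.9, 2.6]
width: 0.0296
```

drive_tool --deltas '[0, 0, 0, 0, 0, 0.08, 2, 0, 0, 0, 0, 0, 0.08, 2]'

```text
clock: 19.67
tcp_pos: [0.5474, -0.1149, 0.1263]
tcp_rot: [-0.034, 0.708, -0.704, 0.032]
ft_force: [0.5, 7.9, 2.9]
width: 0.0298
```

drive_tool --deltas '[0, 0, 0, 0, 0, 0.08, 2, 0, 0, 0, 0, 0, 0.08, 2]'

```text
clock: 19.83
tcp_pos: [0.5474, -0.1155, 0.1263]
tcp_rot: [-0.034, 0.709, -0.704, 0.032]
ft_force: [0.5, 9.5, 4.6]
width: 0.0298
```

drive_tool --deltas '[0, 0, 0, 0, 0, 0.08, 2]'

```text
clock: 19.92
tcp_pos: [0.5474, -0.1155, 0.1263]
tcp_rot: [-0.034, 0.709, -0.704, 0.032]
ft_force: [-0.3, 12.4, 4.3]
width: 0.0298
```

drive_tool --deltas '[0, 0, 0, 0, 0, 0.08, 2]'

```text
clock: 20.0
tcp_pos: [0.5474, -0.1156, 0.1263]
tcp_rot: [-0.035, 0.709, -0.703, 0.032]
ft_force: [-0.1, 12.5, 4.7]
width: 0.0299
```

Contact at y = −0.1155. The force is 12.5 N against about 7 N of friction. I'll hold near 13 N, so the buffer takes about 6 N and can never exceed 15 N.

drive_tool --deltas '[0, 0, 0, 0, 0, 0.03, 2, 0, 0, 0, 0, 0, 0, 2, 0, 0, 0, 0, 0, 0, 2, 0, 0, 0, 0, 0, 0, 2]'

```text
clock: 20.33
tcp_pos: [0.5474, -0.1156, 0.1263]
tcp_rot: [-0.035, 0.709, -0.703, 0.032]
ft_force: [0.1, 11.9, 5.0]
width: 0.0298
```

drive_tool --deltas '[0, 0, 0, 0, 0, 0, 2, 0, 0, 0, 0, 0, 0, 2, 0, 0, 0, 0, 0, 0, 2, 0, 0, 0, 0, 0, 0, 2, 0, 0, 0, 0, 0, 0, 2, 0, 0, 0, 0, 0, 0, 2, 0, 0, 0, 0, 0, 0, 2, 0, 0, 0, 0, 0, 0, 2]'

```text
clock: 21.0
tcp_pos: [0.5474, -0.1156, 0.1263]
tcp_rot: [-0.035, 0.709, -0.703, 0.032]
ft_force: [-0.1, 11.6, 4.5]
width: 0.0294
```

drive_tool --deltas '[0, 0, 0, 0, 0, 0.06, 2, 0, 0, 0, 0, 0, 0, 2, 0, 0, 0, 0, 0, 0, 2]'

```text
clock: 21.25
tcp_pos: [0.5474, -0.1156, 0.1263]
tcp_rot: [-0.035, 0.71, -0.703, 0.032]
ft_force: [0.5, 12.2, 5.0]
width: 0.0297
```

drive_tool --deltas '[0, 0, 0, 0, 0, 0, 2, 0, 0, 0, 0, 0, 0, 2, 0, 0, 0, 0, 0, 0, 2, 0, 0, 0, 0, 0, 0, 2, 0, 0, 0, 0, 0, 0, 2, 0, 0, 0, 0, 0, 0, 2, 0, 0, 0, 0, 0, 0, 2, 0, 0, 0, 0, 0, 0, 2, 0, 0, 0, 0, 0, 0, 2, 0, 0, 0, 0, 0, 0, 2, 0, 0, 0, 0, 0, 0, 2, 0, 0, 0, 0, 0, 0, 2]'

```text
clock: 22.25
tcp_pos: [0.5474, -0.1156, 0.1263]
tcp_rot: [-0.035, 0.71, -0.703, 0.032]
ft_force: [-0.9, 13.8, 4.6]
width: 0.0297
```

drive_tool --deltas '[0, 0, 0, 0, 0, -0.15, 2, 0, 0, 0, 0, 0, -0.15, 2, 0, 0, 0, 0, 0, -0.15, 2, 0, 0, 0, 0, 0, 0, 2]'

```text
clock: 22.58
tcp_pos: [0.5474, -0.1155, 0.1263]
tcp_rot: [-0.034, 0.708, -0.705, 0.032]
ft_force: [0.9, 6.6, 1.1]
width: 0.03
```

drive_tool --deltas '[0, 0, 0, 0, 0, -0.15, 2, 0, 0, 0, 0, 0, -0.1, 2, 0, 0, 0, 0, 0, 0, 2]'

```text
clock: 22.83
tcp_pos: [0.5474, -0.1154, 0.1264]
tcp_rot: [-0.033, 0.707, -0.706, 0.032]
ft_force: [0.9, 4.2, -2.3]
width: 0.0299
```

drive_tool --deltas '[0, 0, 0, 0, 0.02, -0.15, 2, 0, 0, 0, 0, 0, 0, 2, 0, 0, 0, 0, 0, 0, 4, 0, 0, 0, 0, 0, 0, 6, 0, 0, 0, 0, 0, 0, 6, 0, 0, 0, 0, 0, 0, 6, 0, 0, 0, 0, 0, 0, 6]'

```text
clock: 23.42
tcp_pos: [0.5479, -0.1153, 0.1269]
tcp_rot: [0.032, -0.706, 0.707, -0.032]
ft_force: [0.1, -0.9, -0.4]
width: 0.0585
```

drive_tool --deltas '[0, 0, 0, 0, -0.5, 0, 6, 0, 0, 0, 0, -1, 0, 6, 0, 0, 0, 0, -2, 0, 6, 0, 0, 0, 0, -3, 0, 6, 0, 0, 0, 0, -3, 0, 6, 0, 0, 0, 0, -2, 0, 6, 0, 0, 0, 0, 0, 0, 6, 0, 0, 0, 0, 0, 0, 6]'

```text
clock: 24.08
tcp_pos: [0.5488, -0.115, 0.2436]
tcp_rot: [0.031, -0.706, 0.707, -0.033]
ft_force: [0.7, -0.1, -0.3]
width: 0.06
```

```bash
python3 - <<'E'
from h import *
s=sense();T=s['tcp_pos'];print(s['clock'],T.round(4),s['ft_force'].round(2),s['width'])
a=snapshot('scene')
for n in['clip_bore','prong_tip','collar_mid']:
    for d in landmark_of('scene',n)[:4]: print(n,round(d['score'],2),np.round(d['centre'],4))
b=snapshot('wrist')
for n in['clip_bore','clip_grip','prong_tip','collar_mid']:
    for d in landmark_of('wrist',n)[:2]: print('w',n,round(d['score'],2),np.round(d['centre'],4))
u,v=map(int,proj('scene',[.5474,-.1155,.105]))
c1=cv2.resize(a[max(v-45,0):v+45,u-60:u+60],(400,300),interpolation=cv2.INTER_CUBIC);c2=cv2.resize(b,(400,300))
cv2.imwrite('pics/w8.png',np.hstack([c1,c2])[:,:,::-1])
E
```

```text
24.0833 [ 0.5488 -0.115   0.2436] [ 0.66 -0.06 -0.31] 0.05997930416485783
clip_bore 0.73 [ 0.5453 -0.1171  0.108 ]
clip_bore 0.59 [0.7196 0.3308 0.0195]
clip_bore 0.51 [0.4112 0.2086 0.0238]
prong_tip 0.84 [0.3982 0.273  0.0368]
prong_tip 0.56 [0.6576 0.3346 0.0406]
prong_tip 0.55 [ 0.6074 -0.1046  0.1268]
prong_tip 0.34 [ 0.5501 -0.143   0.1046]
collar_mid 0.47 [ 0.5525 -0.1437  0.1042]
w clip_bore 0.9 [ 0.5446 -0.1141  0.1036]
w clip_grip 0.71 [ 0.5462 -0.0584  0.1057]
w clip_grip 0.58 [ 0.5432 -0.1158  0.1446]
w collar_mid 0.64 [ 0.5495 -0.1426  0.1073]
```

View pics/w8.png

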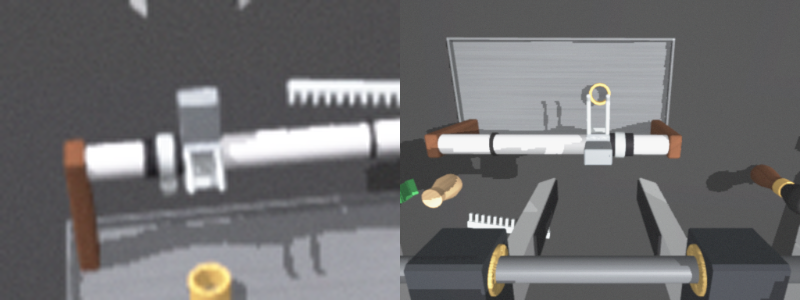

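The released clip stands upright on the tube, against the sleeve next to the collar at (165,165). Its prongs are over the tray, and the gripper is clear above. Handing in.

```bash
python3 - <<'E'
from bench import *
print(job_done())
E
```

```text
the job is handed in; nothing more can be done
None
```

The grey clip is snapped home on the tube and was pressed against the buffer sleeve. I then released it, and it stands upright with its prongs over the tray. I handed the job in at about 24 s; no verdict was given.

- **Snapping on:** A straight push stalled, peaking at 27 N with the arms still outside the widest point, above the expected 12–20 N. I backed off, re-centred, and slid it a few millimetres along the tube while pressing. It then went on at under 10 N and bottomed out at the expected height. I pushed to about 15 N there before easing off, a little more than was needed.
- **Pressing on the buffer:** Sliding took about 7 N. I held it against the sleeve at 12–14 N on the wrist sensor for about 2 s, so roughly 5–6 N on the buffer. That figure is inferred from the sliding friction, not measured directly.
- **Last checks:**
  - The clip's bore centre is about 27–29 mm from the collar centre by camera, against the 38 mm limit, and the clip looks upright and closed.
  - The wrist force was near zero, with the gripper about 12 cm above the clip.
  - One low-score prong detection (0.34, on the collar) disagreed; I took it as false.
  - I did not re-measure the bystanders. Those in view looked undisturbed, and nothing was driven near them.

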